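# Zero the run-out gauge, then hold the drive's dead-man dial on step three

## Task

Get the armature's run-out check going: first turn the bezel of the dial gauge until its zero mark stands right at the tip of the needle, so that the needle reads zero, and let go of it. Then turn the spring-return speed dial on the drive box clockwise past its first two steps to the third and hold it there: it springs back if released, so finish with the gripper still holding it on the third step. Leave the gauge on zero and the loose parts on the bench where they lie.

Things in the scene. Friction and masses are not known exactly. Their poses are not given: they have to be found in the camera images.
- gauge: Fixed run-out rig, on the left or right, turned: 85 x 85 x 12 mm dark steel foot, on it a dial gauge lying face up: round body 50 mm wide up to z = 50 mm, bezel at z = 50 to 75 mm. Origin under the gauge's axis at bench level; z up. Along its +x a 10 mm stem at z = 30 mm runs to a small motor armature lying along y at x = 118 mm, 130 mm long, top at 49 mm.
- bezel (a joint): Bezel angle about the vertical, positive anticlockwise from above, limits +-2.6 rad; at 0 the zero mark is on the rig's +x side. A dark steel cylinder, 62 mm diameter, 25 mm high, with a light dial face turning with it under a clear lens flush with the rim. Stays where left; friction 0.05 N m. It starts 0.35 to 1.15 rad anticlockwise of the needle.
- bezel_grip (a point): Point on the bezel's axis at the height to grip, 64 mm above the bench. Grip across the 62 mm diameter from above, at any yaw.
- bezel_zero (a point): The zero mark: the one broad mark, 6 mm wide, a light bar over the dark rim and down the outside of the bezel, and a dark block on the face's edge (the other graduations are thin ticks). The point is the mark's inner end, 22 mm from the bezel's axis; it turns with the bezel.
- needle_tip (a point): Tip of the gauge's black needle, 22 mm from the axis, inside the lens. The needle does not turn with the bezel and cannot be touched; it stays as it starts. The needle reads zero when the zero mark is at this tip.
- tester: Fixed drive box, on the left or right, turned: grey, 120 x 130 x 50 mm (x, y, z), origin in the middle of its underside, z up; the speed dial is in the middle of its top. Marks round the dial: a dot on the +x side at rest, then clockwise one, two and three short bars at the three steps.
- dial (a joint): Speed dial angle about the vertical, positive CLOCKWISE seen from above: 0 at rest, steps (detents) at 0.40, 0.80 and 1.20 rad, hard stop at 1.26. The return spring gives 0.08 N m at rest, 0.17 N m at step three, up to 0.03 N m more or less between detents; released, it always springs back to 0.
- dial_grip (a point): Point on the dial's axis at the height to grip, 84 mm above the bench; turns with the dial. The dial: a black disc, 52 mm diameter (z = 50 to 60 mm), with a bar grip 56 mm long (this point's x axis), 14 mm wide (y), up to z = 95 mm. Its pointer, a white line on the bar's top, lies toward the point's +x: at rest the box's +x.
- screwdriver: Bystander: screwdriver with red handle, 190 mm long, lying between the two instruments. Origin under its middle.
- fan_wheel: Bystander: beige plastic fan wheel, 88 mm diameter, 18 mm high, on the robot's side of the gauge. Origin at the centre of its underside.
- bearing: Bystander: steel bearing ring, 30 mm diameter, 10 mm high, on the robot's side of the drive box. Origin at the centre of its underside.
- end_cap: Bystander: aluminium motor end cap (bowl), 120 mm diameter, 45 mm high, on the left. Origin at the centre of its underside.
- screw_tray: Bystander: grey open tray 120 x 90 x 30 mm, on the right. Origin at the centre of its underside.
- stator: Bystander: dark steel stator ring, 90 mm diameter, 42 mm high, on the right. Origin at the centre of its underside.
- terminal_block: Bystander: beige terminal block 50 x 28 x 18 mm, lying in the middle, beyond the instruments. Origin at the centre of its underside.
Not all that is in view belongs to the job. Leave any purple look-alike of the gauge alone.

How it is judged:
By the outcome, as a careful person would: the job done as asked, in the order asked, and still so for the second after the job is handed in, while the arm keeps its last pose, push and grip.
It also fails if it takes over 40 s, if anything falls off the work surface, if the arm or the gripper's body presses on something with over 40 N, if the wrist force passes 120 N, or if a joint passes its speed limit or range.

## Robot

A 6-joint arm with a two-finger parallel gripper is mounted at the origin on the work surface. World frame = base frame: x ahead of the robot, y to its left, z up, the work surface at z = 0. Lengths are in mm, angles in rad, forces in N, time in s.
With the tool pointing down it reaches from about 350 to 975 mm from the base axis. Payload 7.1 kg.
Tool frame: the origin (TCP) lies midway between the tips of the shut fingers; the grasp point (between the pads) lies 19 mm behind it (ctrl.grip_depth is the distance from the TCP to the grasp point, in mm); z points along the fingers, y is the line along which they close (so a half turn about z gives the same grasp; the last joint's range is limited). The gripper opens to 88 mm and grips with 3 to 60 N. Pads are 20 mm wide; open, the fingers measure 115 mm over their backs; the gripper's body (75 mm by 178 mm) begins 61 mm behind the grasp point.
Start: joints at [-1.363, 0.423, 1.63, -0, 1.089, -0.019], TCP at [140.557, -608.973, 222.675] pointing down, gripper open.
Joint ranges: [-3, 3], [-0.9, 2.11], [0.09, 2.58], [-1.31, 4.45], [0.11, 2.69], [-2.54, 2.54]. Speed limits (rad/s): [2.39, 2.39, 3.01, 3.14, 3.14, 3.14].

## Interface

Orientations are given as a rotation vector (axis times angle).
In Python, from workcell import ctrl, cams gives the robot as it stands.
- The arm moves only by the tool move_arm, never from a script. Its argument "steps" is a list of rows, each a list of 3 entries, a list of its own where there are three numbers: the shift along the tool's x, y, z in units of 25 mm (1.0 is 25 mm), then the turn about the tool's z in units of 5 degrees (1.0 is 5 degrees), then the closure, from 0 (fully open) to 1 (shut). A call has 1 to 20 rows; each row shifts and turns the commanded pose from where the row before left it, along the tool's axes as they then stand; what a row does not reach is not made up. A row lasts 1/12 s, in which the tool goes at most 41.7 mm and 7.16 degrees, less where a joint would pass 70% of its speed; a pose out of reach is approached as far as the arm can. A call is refused whole if a number of a shift passes 1 or a number of a turn 1, either way. A call with a gripper value outside its range is refused whole. The fingers move at their own pace and stop on an object; the grip force is fixed at half the most. Time passes only in rows, so rows that do not move let the fingers close. It gives the time, the measured TCP pose, the force, the opening and the grip force at its end, in the units of the state.
- ctrl.get_obs(): the state, without advancing time (a new reading comes with each control period).
- cams.get_image(name): name is "scene" or "top" or "wrist"; returns a dict with "image" (480x640x3 uint8, red, green, blue), "camera_matrix" (3x3 intrinsics, pixels), "xyz" and "rotation" of the camera in the world; the wrist camera has in their place "mount" (4x4, takes a point from camera to tool coordinates, whose origin is the TCP and whose axes are the flange's). Camera axes: x right, y down, z forward; pixel columns grow to the right and rows downward; lengths in mm; the calibration is good to about 2 mm. A picture is of the moment at which its call begins: read the wrist's pose just before it. There is no depth.
- ctrl.close_job(): hands the job in; it is judged then, once.
Trained networks look in the newest picture that a camera, given by its name, has taken for a name from the list of things; names that differ only in an ending like _2 or _b are one class to them, and where a whole thing is asked for, a point or a joint stands for the part that bears it (a point fixed in the world has none). Each returns a list of dicts, best first, with "p" (0 to 1); they miss things now and then, are a little off and sometimes report something else, mostly with a low value. They report only what shows in the picture. A call takes as long as a camera call. They do not tell look-alikes from the thing itself.
- cams.boxes_of(camera, thing): "rect" ([centre column, centre row, width, height] in pixels, round what is visible of it).
- cams.cut_out(camera, thing): "pixels" (480x640 bool, what is visible of it) and "rect" ([centre column, centre row, width, height] in pixels, round what is visible of it).
The state is a dict: "t": time; "qpos": joint angles; "qvel": joint speeds; "joint_torque": joint torques, N m; "ee_pos": TCP position; "orientation": TCP orientation; "ft_force": force on the tool from outside, world axes, zero at the start; "moment": the same for the moment, N m; "width": finger opening in mm; "grasp_force": force on a finger pad.
Only numpy, scipy, OpenCV 4.12 (cv2) and the standard library are available. Lean on these libraries where they do the work, as an engineer would, in place of code of your own. Each camera call takes 0.05 s, during which the arm holds its last target. There are 200 camera calls.

## Working session

There is one attempt and no reset: what is moved stays moved. The work goes in short steps, Python scripts to look and compute and a tool call to move; the robot and the scene stay as the last step left them, time stands still between calls to the robot, and variables do not carry over. Pictures are saved under pics/ and viewed, at most 10 in all, crops included, and the job is handed in when it is done.

Besides the shell and the picture viewer there is one more tool, called after "Emit:" in YAML: its name, and indented under it one key for each argument. move_arm: Moves the arm, as the interface text tells. Its arguments: {"type":"object","properties":{"steps":{"type":"array"}},"required":["steps"]}

```bash
mkdir -p pics
cat > h.py <<'E'
import numpy as np, cv2
from scipy.spatial.transform import Rotation as R
from workcell import ctrl, cams
def save(n,im): cv2.imwrite('pics/'+n,cv2.cvtColor(im,cv2.COLOR_RGB2BGR))
def campose(d):
    if 'mount' in d:
        o=ctrl.get_obs(); T=np.eye(4); T[:3,:3]=R.from_rotvec(o['orientation']).as_matrix(); T[:3,3]=o['ee_pos']
        M=T@np.array(d['mount']); return M[:3,3],M[:3,:3]
    return np.array(d['xyz']),np.array(d['rotation'])
def ray(d,px,z,pose=None):
    c,r=pose or campose(d)
    v=r@np.linalg.inv(np.array(d['camera_matrix']))@np.array([px[0],px[1],1.])
    return c+v*(z-c[2])/v[2]
def proj(d,p,pose=None):
    c,r=pose or campose(d)
    q=np.array(d['camera_matrix'])@(r.T@(np.array(p)-c)); return q[:2]/q[2]
E
python3 - <<'E'
from h import *
o=ctrl.get_obs(); print(o['t'],o['orientation'],o['width'])
for n in ['top','scene']:
    d=cams.get_image(n); save(n+'0.png',d['image'])
    print(n,d['xyz'])
    for t,z in [('gauge',75),('bezel',75),('tester',50),('dial',95),('screwdriver',20),('fan_wheel',18),('bearing',10),('terminal_block',18),('bezel_zero',75),('needle_tip',75)]:
        for b in cams.boxes_of(n,t)[:3]: print(t,np.round(b['rect']),round(b['p'],2),ray(d,b['rect'][:2],z).round())
E
```

```text
0.0 [-3.11987046e+00 -3.55386194e-01  2.74993847e-04] 87.7345627388147
top [ 378.60797314  -25.56141504 1531.30182714]Traceback (most recent call last):
  File "<stdin>", line 7, in <module>
  File "h.py", line 13, in ray
    return c+v*(z-c[2])/v[2]
                        ~^^^
IndexError: invalid index to scalar variable.
```

```bash
sed -i "s/return np.array(d\['xyz'\]),np.array(d\['rotation'\])/return np.array(d['xyz']),R.from_rotvec(d['rotation']).as_matrix()/" h.py
python3 - <<'E'
from h import *
for n in ['top','scene']:
    d=cams.get_image(n); save(n+'0.png',d['image'])
    print(n,d['xyz'],d['rotation'],d['camera_matrix'][0])
    for t,z in [('gauge',75),('bezel',75),('tester',50),('dial',95),('screwdriver',20),('fan_wheel',18),('bearing',10),('terminal_block',18),('bezel_zero',75),('needle_tip',75)]:
        for b in cams.boxes_of(n,t)[:3]: print(t,np.round(b['rect']),round(b['p'],2),ray(d,b['rect'][:2],z).round())
E
```

```text
top [ 378.60797314  -25.56141504 1531.30182714] [-2.15431544  2.18499847 -0.07055388] [539.48514223   0.         321.46773235]
gauge [385. 303.  45.  65.] 0.75 [ 329. -167.   75.]
gauge [239. 200.  46.  69.] 0.73 [616. 225.  75.]
gauge [188. 311.  45.  74.] 0.62 [316. 363.  75.]
bezel [241. 213.  24.  24.] 0.97 [578. 221.  75.]
bezel [191. 328.  23.  26.] 0.94 [270. 355.  75.]
bezel [388. 324.  22.  16.] 0.94 [ 276. -173.   75.]
tester [386. 202.  51.  53.] 0.65 [ 606. -179.   50.]
tester [325. 221.  12.  67.] 0.37 [556. -10.  50.]
dial [386. 200.  14.  17.] 0.75 [ 605. -175.   95.]
screwdriver [325. 220.  12.  64.] 0.86 [563.  -9.  20.]
fan_wheel [252. 259.  30.  27.] 0.91 [456. 199.  18.]
fan_wheel [483. 229.  43.  46.] 0.58 [ 530. -452.   18.]
terminal_block [324. 162.   6.  19.] 0.69 [729.  -7.  18.]
bezel_zero [189. 329.  24.  30.] 0.97 [268. 359.  75.]
bezel_zero [242. 215.  22.  24.] 0.56 [572. 218.  75.]
bezel_zero [389. 324.  21.  24.] 0.55 [ 273. -177.   75.]
scene [1230.28632199 -663.63246956  935.88695749] [-2.1372587  -0.90970153  0.43134587] [613.35317572   0.         3
[... 242 characters left out ...]
20.] 0.6 [289. 342.  75.]
tester [285. 350.  92.  83.] 0.94 [ 639. -200.   50.]
dial [283. 330.  27.  35.] 0.66 [ 630. -194.   95.]
screwdriver [334. 293.  67.  45.] 0.77 [573.  -5.  20.]
fan_wheel [366. 233.  35.  28.] 0.87 [480. 192.  18.]
fan_wheel [426. 258.  95.  68.] 0.73 [637. 225.  18.]
bearing [239. 335.  16.  16.] 0.47 [ 519. -219.   10.]
terminal_block [388. 338.  19.  19.] 0.87 [736. -17.  18.]
terminal_block [240. 334.  18.  14.] 0.64 [ 525. -220.   18.]
terminal_block [285. 330.  32.  34.] 0.51 [ 580. -149.   18.]
bezel_zero [186. 247.  23.  24.] 0.81 [ 286. -177.   75.]
bezel_zero [352. 157.  24.  21.] 0.7 [286. 343.  75.]
bezel_zero [408. 234.  29.  23.] 0.65 [596. 201.  75.]
```

View pics/top0.png

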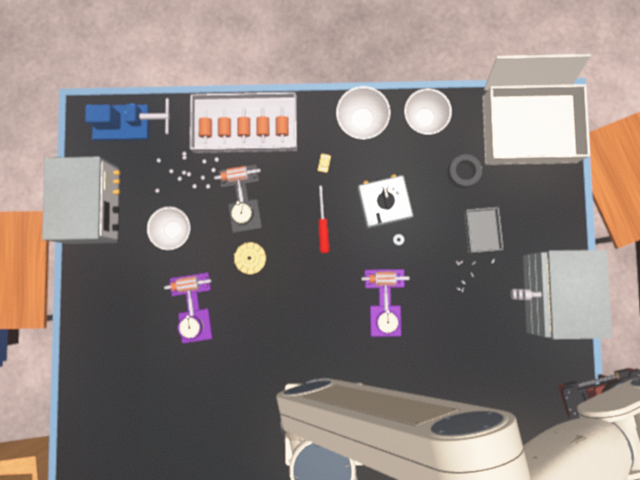

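Run:
```python
from h import *
o=ctrl.get_obs(); Rm=R.from_rotvec(o['orientation']).as_matrix(); print(Rm.round(3),o['t'])
d=cams.get_image('wrist'); print(np.array(d['mount']).round(3),d['camera_matrix'])
print('delta tool units', Rm.T@(np.array([578,221,260])-o['ee_pos'])/25)
t=cams.get_image('top');im=t['image']
save('c.png',cv2.resize(im[150:350,140:440],None,fx=2.6,fy=2.6,interpolation=cv2.INTER_CUBIC))
```

```text
[[ 0.974  0.225  0.   ]
 [ 0.225 -0.974 -0.   ]
 [ 0.     0.    -1.   ]] 1.2
[[  -0.      -0.97    -0.243   66.041]
 [   1.      -0.       0.      -0.784]
 [  -0.      -0.243    0.97  -161.719]
 [   0.       0.       0.       1.   ]] [[351.06746678   0.         315.86288452]
 [  0.         351.06746678 232.89670041]
 [  0.           0.           1.        ]]
delta tool units [ 24.51485963 -28.41458937  -1.49280636]
```

View pics/c.png

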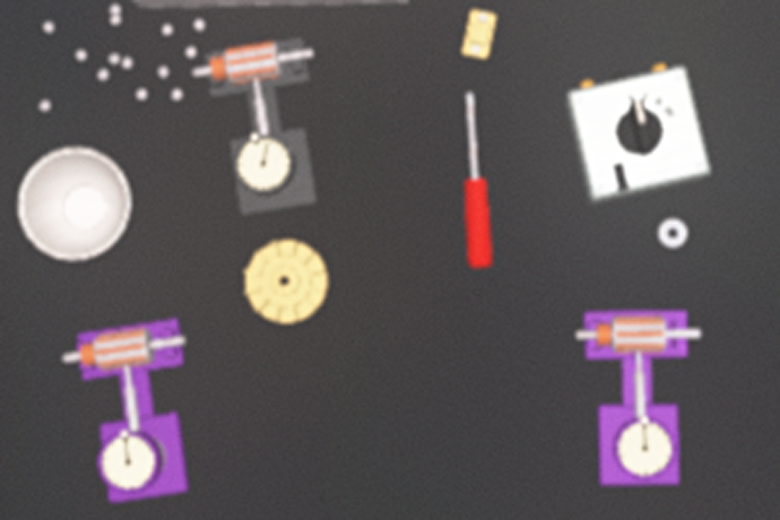

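Emit:
move_arm:
  steps:
    - [[0.85,-0.98,0],0,0]
    - [[0.85,-0.98,0],0,0]
    - [[0.85,-0.98,0],0,0]
    - [[0.85,-0.98,0],0,0]
    - [[0.85,-0.98,0],0,0]
    - [[0.85,-0.98,0],0,0]
    - [[0.85,-0.98,0],0,0]
    - [[0.85,-0.98,0],0,0]
    - [[0.85,-0.98,0],0,0]
    - [[0.85,-0.98,0],0,0]
    - [[0.85,-0.98,0],0,0]
    - [[0.85,-0.98,0],0,0]
    - [[0.85,-0.98,0],0,0]
    - [[0.85,-0.98,0],0,0]
    - [[0.85,-0.98,0],0,0]
    - [[0.85,-0.98,0],0,0]
    - [[0.85,-0.98,0],0,0]
    - [[0.85,-0.98,0],0,0]
    - [[0.85,-0.98,0],0,0]
    - [[0.85,-0.98,0],0,0]

```text
t: 2.97
ee_pos: [445.1, -34.3, 223.0]
orientation: [3.121, 0.356, 0.001]
ft_force: [0.6, -1.2, 0.2]
width: 88.0
grasp_force: 0.0
```

Emit:
move_arm:
  steps:
    - [[0.85,-0.98,0.1],0,0]
    - [[0.85,-0.98,0.1],0,0]
    - [[0.85,-0.98,0.1],0,0]
    - [[0.85,-0.98,0.2],0,0]
    - [[0.85,-0.98,0.2],0,0]
    - [[0.85,-0.98,0.2],0,0]
    - [[0.85,-0.98,0.2],0,0]
    - [[0.85,-0.98,0.2],0,0]
    - [[0.65,-0.96,0],0,0]
    - [[0,0,0],0,0]

```text
t: 3.8
ee_pos: [578.3, 224.6, 189.9]
orientation: [-3.119, -0.36, -0.003]
ft_force: [-0.7, 0.8, 0.1]
width: 88.1
grasp_force: 0.0
```

Run:
```python
from h import *
o=ctrl.get_obs(); print(o['t'],o['ee_pos'],o['qpos'],R.from_rotvec(o['orientation']).as_matrix().round(3))
d=cams.get_image('wrist'); save('w1.png',d['image'])
for t in ['bezel','bezel_zero','needle_tip']:
    for b in cams.boxes_of('wrist',t)[:2]: print(t,np.round(b['rect']),round(b['p'],2),ray(d,b['rect'][:2],75).round(1))
```

```text
3.8 [578.33047205 224.63028544 189.93266733] [3.50814660e-01 4.52911488e-01 1.66689054e+00 1.12967275e-03
 1.01952848e+00 1.69142405e+00] [[ 0.974  0.228  0.002]
 [ 0.228 -0.974  0.002]
 [ 0.002 -0.001 -1.   ]]
bezel_zero [322. 223.  78.  81.] 0.85 [581.4 216.9  75. ]
bezel_zero [ 89. 202. 135. 130.] 0.7 [556.9 401.3  75. ]
needle_tip [326. 216.  16.  27.] 0.47 [587.7 214.7  75. ]
```

View pics/w1.png

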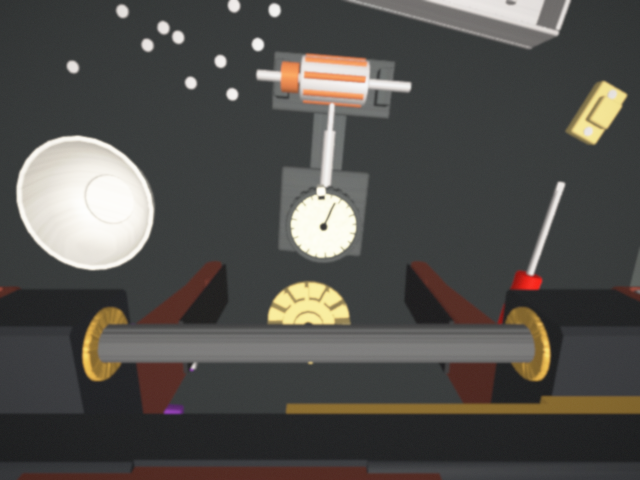

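```bash
cat >> h.py <<'E'
def rect(d,c,z=75,half=50,s=6,name='r.png'):
    # up = world +x, left = world +y
    p=campose(d); w=np.array([[c[0]+a,c[1]+b,z] for a,b in [(half,half),(half,-half),(-half,-half),(-half,half)]])
    src=np.float32([proj(d,q,p) for q in w]); n=2*half*s
    im=cv2.warpPerspective(d['image'],cv2.getPerspectiveTransform(src,np.float32([[0,0],[n,0],[n,n],[0,n]])),(n,n),flags=cv2.INTER_CUBIC)
    save(name,im); return im
E
python3 - <<'E'
from h import *
d=cams.get_image('wrist')
im=rect(d,(578,217),name='r1.png',half=45)
E
```

```text
(no output)
```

View pics/r1.png

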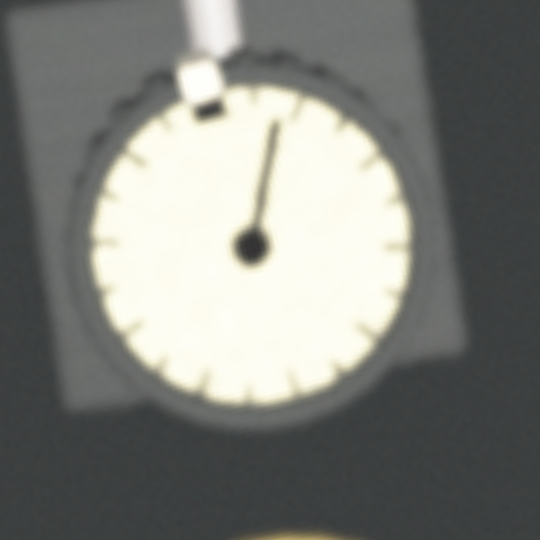

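Emit:
move_arm:
  steps:
    - [[0.11,0.21,0.5],0,0]
    - [[0,0,0.9],0,0]
    - [[0,0,0.9],0,0]
    - [[0,0,0.9],0,0]
    - [[0,0,0.9],0,0]
    - [[0,0,0.9],0,0]
    - [[0,0,0.5],0,0]
    - [[0,0,0.3],0,0]
    - [[0,0,0],0,0]
    - [[0,0,0],0,1]
    - [[0,0,0],0,1]
    - [[0,0,0],0,1]
    - [[0,0,0],0,1]
    - [[0,0,0],0,1]
    - [[0,0,0],0,1]

```text
t: 5.3
ee_pos: [580.5, 219.1, 46.5]
orientation: [-3.117, -0.354, -0.003]
ft_force: [-4.6, 15.7, 1.3]
width: 62.0
grasp_force: 30.0
```

Emit:
move_arm:
  steps:
    - [[0,-0.04,0],0.6,1]
    - [[0,0,0],0.85,1]
    - [[0,0,0],0.85,1]
    - [[0,0,0],0.85,1]
    - [[0,0,0],0.85,1]
    - [[0,0,0],0.85,1]
    - [[0,0,0],0.6,1]
    - [[0,0,0],0.25,1]
    - [[0,0,0],0,1]
    - [[0,0,0],0,1]
    - [[0,0,0],0,1]

```text
t: 6.22
ee_pos: [580.5, 219.6, 46.5]
orientation: [-3.109, 0.424, -0.002]
ft_force: [-2.5, 13.4, 1.1]
width: 61.7
grasp_force: 30.0
```

Run:
```python
from h import *
o=ctrl.get_obs(); print(o['t'],o['ee_pos'],o['qpos'],o['ft_force'],o['moment'],R.from_rotvec(o['orientation']).as_matrix().round(3))
d=cams.get_image('wrist')
im=rect(d,(582.2,220.2),name='r2.png',half=45)
```

```text
6.2167 [580.50067376 219.60743818  46.46818477] [0.34107802 0.65049897 1.72940732 0.00411965 0.75862115 2.17979333] [-2.45858048 13.37413324  1.08010654] [ 1.87875625  0.51746947 -0.04341766] [[ 0.964 -0.268  0.002]
 [-0.268 -0.964  0.004]
 [ 0.001 -0.004 -1.   ]]
```

View pics/r2.png

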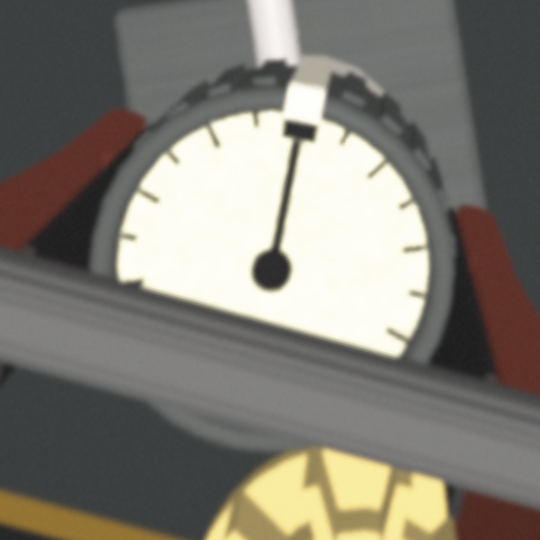

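```bash
cat >> h.py <<'E'
def polar(im,c,s=6):
    g=cv2.cvtColor(im,cv2.COLOR_RGB2GRAY).astype(float)
    pc=cv2.warpPolar(g,(40*s,3600),c,40*s,cv2.WARP_POLAR_LINEAR) # row = angle*10, clockwise from right
    for r in (9,11,13,15,17,19,21,22,23,24,25,27,28,29,30):
        p=pc[2400:3200,int((r-.3)*s):int((r+.3)*s)].mean(1); dev=p-np.median(p)
        dev=-dev if r<26 else dev
        dev=np.clip(dev-0.4*dev.max(),0,None); k=dev.argmax(); sl=slice(max(k-80,0),k+80)
        a=(np.arange(800)[sl]*dev[sl]).sum()/dev[sl].sum()
        print(r,round(240+a/10-270,2),round(dev.max()))
E
python3 - <<'E'
from h import *
im=cv2.cvtColor(cv2.imread('pics/r2.png'),cv2.COLOR_BGR2RGB)
# hub centre
h=(cv2.cvtColor(im,cv2.COLOR_RGB2GRAY)[235:305,235:305]<110); y,x=np.nonzero(cv2.erode(h.astype(np.uint8),np.ones((15,15)))); c=(x.mean()+235,y.mean()+235); print(c); polar(im,c)
E
```

```text
(np.float64(271.1698841698842), np.float64(269.64478764478764))
9 11.02 108
11 11.17 109
13 11.07 108
15 11.04 109
17 11.19 108
19 11.02 110
21 11.09 108
22 11.23 94
23 11.48 117
24 11.36 122
25 12.09 91
27 10.14 72
28 10.08 86
29 10.01 85
30 10.31 94
```

Emit:
move_arm:
  steps:
    - [[0,0,0],0,0.3]
    - [[0,0,0],0,0]
    - [[0,0,0],0,0]
    - [[0,0,0],0,0]
    - [[0,0,-0.5],0,0]
    - [[0,0,-1],0,0]
    - [[0,0,-1],0,0]
    - [[0,0,-1],0,0]
    - [[0,0,-1],0,0]
    - [[0,0,-1],0,0]
    - [[0,0,-0.3],0,0]
    - [[0,0,0],0,0]

```text
t: 7.27
ee_pos: [581.7, 217.0, 193.4]
orientation: [-3.11, 0.424, -0.008]
ft_force: [0.4, 0.3, -0.1]
width: 88.0
grasp_force: 0.0
```

Run:
```python
from h import *
o=ctrl.get_obs(); print(o['t'],o['ee_pos'],o['qpos'],o['width'])
d=cams.get_image('wrist')
im=rect(d,(582.2,220.2),name='r3.png',half=45)
h=(cv2.cvtColor(im,cv2.COLOR_RGB2GRAY)[235:305,235:305]<130); y,x=np.nonzero(cv2.erode(h.astype(np.uint8),np.ones((15,15)))); c=(x.mean()+235,y.mean()+235); print(c); polar(im,c)
b=cams.cut_out('top','dial')
t=cams.get_image('top'); 
for n in ('dial','tester'):
  for b in cams.cut_out('top',n)[:1]:
    q=cv2.minAreaRect(np.argwhere(b['pixels'])[:,::-1].astype(np.float32)); print(n,b['p'],q,ray(t,q[0],95 if n=='dial' else 50))
```

```text
7.2667 [581.67537293 217.02075223 193.37517999] [ 3.37972274e-01  4.48089817e-01  1.66568040e+00 -9.54101774e-05
  1.02248973e+00  2.17976636e+00] 87.98050411544341
(np.float64(274.4660194174757), np.float64(277.6504854368932))
9 10.64 47
11 10.86 51
13 10.96 50
15 10.85 48
17 10.9 45
19 10.69 48
21 11.11 60
22 11.38 82
23 11.6 107
24 11.54 106
25 11.23 57
27 10.71 54
28 12.72 83
29 10.13 86
30 10.43 91
tester 0.71 ((384.17657470703125, 200.2058868408203), (47.53697967529297, 46.80937194824219), 75.96376037597656) [ 611.77826115 -173.73349292   50.        ]
```

Emit:
move_arm:
  steps:
    - [[0.34,1,0],0,0]
    - [[0.34,1,0],0,0]
    - [[0.34,1,0],0,0]
    - [[0.34,1,0],0,0]
    - [[0.34,1,0],0,0]
    - [[0.34,1,0],0,0]
    - [[0.34,1,0],0,0]
    - [[0.34,1,0],0,0]
    - [[0.34,1,0],0,0]
    - [[0.34,1,0],0,0]
    - [[0.34,1,0],0,0]
    - [[0.34,1,0],0,0]
    - [[0.34,1,0],0,0]
    - [[0.34,1,0],0,0]
    - [[0.34,0.9,0],0,0]
    - [[0,0,0],-1,0]
    - [[0,0,0],-1,0]
    - [[0,0,0],-1,0]
    - [[0,0,0],-1,0]

```text
t: 9.1
ee_pos: [602.6, -176.4, 188.4]
orientation: [-3.138, -0.129, 0.004]
ft_force: [-0.2, 0.1, -0.6]
width: 87.7
grasp_force: 0.0
```

Emit:
move_arm:
  steps:
    - [[0,0,0],-1,0]
    - [[0,0,0],-0.9,0]
    - [[0,0,0],0,0]

```text
t: 9.35
ee_pos: [602.7, -176.1, 188.6]
orientation: [-3.117, -0.387, 0.004]
ft_force: [0.6, -0.6, 0.8]
width: 87.9
grasp_force: 0.0
```

Run:
```python
from h import *
o=ctrl.get_obs(); print(o['t'],o['ee_pos'],o['qpos'],R.from_rotvec(o['orientation']).as_matrix().round(3))
d=cams.get_image('wrist')
im=rect(d,(605,-176),z=95,name='r4.png',half=50,s=5)
```

```text
9.35 [ 602.71999119 -176.06543611  188.60298949] [-3.03181007e-01  4.67033864e-01  1.64688684e+00  4.24963570e-05
  1.03026331e+00  1.02065589e+00] [[ 0.97   0.244 -0.002]
 [ 0.244 -0.97   0.001]
 [-0.002 -0.001 -1.   ]]
```

View pics/r4.png

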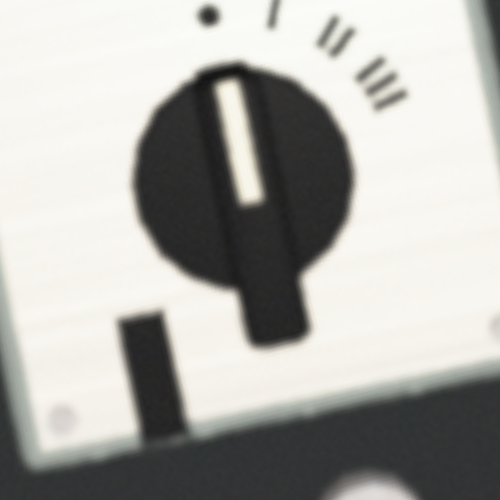

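Emit:
move_arm:
  steps:
    - [[0.42,0.08,0.4],0.42,0]
    - [[0,0,0.9],0,0]
    - [[0,0,0.9],0,0]
    - [[0,0,0.9],0,0]
    - [[0,0,0.9],0,0]
    - [[0,0,0.6],0,0]
    - [[0,0,0.3],0,0]
    - [[0,0,0],0,0.5]
    - [[0,0,0],0,1]
    - [[0,0,0],0,1]
    - [[0,0,0],0,1]
    - [[0,0,0],0,1]
    - [[0,0,0],0,1]
    - [[0,0,0],0,1]
    - [[0,0,0],0,1]
    - [[0,0,0],0,1]
    - [[0,0,0],0,1]
    - [[0,0,0],0,1]

```text
t: 10.9
ee_pos: [614.1, -175.7, 67.7]
orientation: [-3.125, -0.325, 0.0]
ft_force: [0.2, 0.1, -0.0]
width: 17.8
grasp_force: 0.0
```

Emit:
move_arm:
  steps:
    - [[0,0,0],0,1]
    - [[0,0,0],0,1]
    - [[0,0,0],0,1]
    - [[0,0,0],0,1]

```text
t: 11.23
ee_pos: [614.4, -176.9, 67.7]
orientation: [3.123, 0.326, 0.001]
ft_force: [-0.5, -5.4, -1.1]
width: 14.0
grasp_force: 30.0
```

Emit:
move_arm:
  steps:
    - [[0,0,0],0.5,1]
    - [[0,0,0],0.8,1]
    - [[0,0,0],0.8,1]
    - [[0,0,0],0.8,1]
    - [[0,0,0],0.8,1]
    - [[0,0,0],0.8,1]
    - [[0,0,0],0.8,1]
    - [[0,0,0],0.8,1]
    - [[0,0,0],0.8,1]
    - [[0,0,0],0.8,1]
    - [[0,0,0],0.8,1]
    - [[0,0,0],0.8,1]
    - [[0,0,0],0.8,1]
    - [[0,0,0],0.8,1]
    - [[0,0,0],0.8,1]
    - [[0,0,0],0.8,1]
    - [[0,0,0],0.8,1]
    - [[0,0,0],0.5,1]
    - [[0,0,0],0,1]
    - [[0,0,0],0,1]

```text
t: 12.9
ee_pos: [613.4, -179.2, 67.7]
orientation: [2.756, -1.498, 0.003]
ft_force: [-4.6, -15.1, -0.1]
width: 14.2
grasp_force: 30.0
```

Run:
```python
from h import *
o=ctrl.get_obs(); M=R.from_rotvec(o['orientation']).as_matrix(); print(o['t'],o['ee_pos'],o['qpos'],o['moment'],np.degrees(np.arctan2(M[1,0],M[0,0])),o['width'],o['ft_force'])
d=cams.get_image('wrist')
im=rect(d,(613.6,-176),z=95,name='r5.png',half=50,s=5)
d=cams.get_image('scene')
x,y=proj(d,(613,-176,90)).astype(int); print(x,y)
save('s5.png',cv2.resize(d['image'][y-60:y+60,x-70:x+70],None,fx=5,fy=5,interpolation=cv2.INTER_CUBIC))
```

```text
12.9 [ 613.40738359 -179.23102422   67.73624902] [-0.30066308  0.6397659   1.67947366 -0.00629784  0.82164074  2.27015346] [-2.8143079   0.66425168  0.15986537] -57.05098240756515 14.151599146289998 [ -4.59445609 -15.0950293   -0.09971871]
284 321
```

View pics/r5.png

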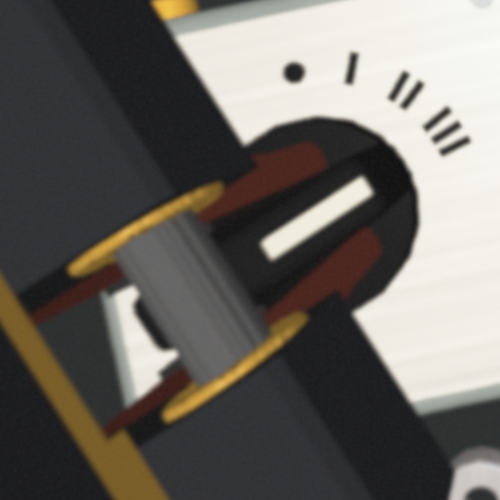

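```bash
python3 -c "
from h import *
print(ctrl.close_job())"
```

```text
the job is handed in; nothing more can be done
None
```

I turned the gauge bezel until its zero mark sat within about 0.6° of the needle tip and let go. The gripper is now holding the speed dial on step three (tool turn measured at 1.20 rad), and the job is handed in.

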